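# Two red gumballs from the pantry dispenser

## Task

Set the blue handled bowl on the counter centred under the spout of the dispenser that holds red gumballs. Then turn that dispenser's black paddle knob clockwise (seen from above) exactly two clicks, so that two gumballs drop into the bowl, and leave the bowl standing there.

Things in the scene. Friction and masses are not known exactly. Their poses are not given: they have to be found in the camera images.
- dispenser: Fixed dispenser of RED gumballs (its twin holds yellow). Origin: on the counter below the knob's vertical axis; z up, -x its front. White drum round the axis: radius 64, underside 94, clear cover's top 127 mm high. Black spout under the drum's front, centre at x = -44, y = 0, lower end 75 mm high. Foot and column from x = +50 mm, clear hopper (radius 51, top 312 mm) at x = +153 mm.
- paddle (a joint): Angle (rad) of the red dispenser's black paddle knob: starts at 0, grows clockwise from above. An upright bar on the axis, 50 mm long, 14 thick, 137 to 175 mm high (grip at 158); at 0 its length lies along the dispenser's x. Detents (0.1 N m) at each click of 0.628 rad: two clicks = 1.257. Each click drops one gumball; it can go too far (stop at 2.01).
- bowl: Blue bowl, loose, about 130 g, 110 mm across, 45 high, 4 mm wall. Origin: centre of its underside; z up. A straight bar handle runs along its own -x from the rim to 150 mm from the centre: 18 mm wide, 14 high, its middle 36 mm above the underside. Grip it 105 mm from the centre.
- gum_2_center (a point): Centre of the second red gumball to drop (22 mm ball, 10 g). It starts in the drum, 111 mm above the counter, and drops through the spout during the second click.
There are look-alikes about, which are no part of the job. There is more than one size of the bowl; the one meant has the size given above.

How it is judged:
On the way, in this order (a step that is already met when the one before it is completed fails the run):
1. the blue bowl stands on the counter under the red dispenser's spout, before the paddle is turned (x of bowl in the frame of dispenser between -0.0617 and -0.0257 m and y of bowl in the frame of dispenser between -0.018 and 0.018 m and height (world z) of bowl below 0.006 m and angle between bowl's own z axis and vertical below 0.12 rad and value of joint paddle below 0.2 rad), for 0.2 s.
2. the paddle is turned two clicks and the second gumball drops into the bowl (x of bowl in the frame of dispenser between -0.0617 and -0.0257 m and y of bowl in the frame of dispenser between -0.018 and 0.018 m and height (world z) of bowl below 0.006 m and angle between bowl's own z axis and vertical below 0.12 rad and value of joint paddle between 1.082 and 1.432 rad and horizontal distance between gum_2_center and bowl below 0.05 m and height (world z) of gum_2_center below 0.05 m), for 0.2 s.
At the end, for the whole second after the job is handed in: The blue bowl stands upright on the counter with its centre within 18 mm (along each axis of the dispenser) of the point below the red dispenser's spout; the red dispenser's paddle rests at two clicks (72 degrees, give or take 10); the second gumball lies in the bowl; bowl and paddle at rest (all of step 2 and linear speed of bowl below 0.02 m/s and velocity of joint paddle between -0.05 and 0.05 rad/s); the robot touches nothing.
It fails at once if the red dispenser's paddle is turned towards a third click (past 89 degrees) (value of joint paddle above 1.55 rad).
It also fails if it takes over 51 s, if anything falls off the work surface, if the arm or the gripper's body presses on something with over 40 N, if the wrist force passes 120 N, or if a joint passes its speed limit or range.

## Robot

A 6-joint arm with a two-finger parallel gripper is mounted at the origin on the work surface. World frame = base frame: x ahead of the robot, y to its left, z up, the work surface at z = 0. Lengths are in m, angles in rad, forces in N, time in s.
With the tool pointing down it reaches from about 0.3 to 0.875 m from the base axis. Payload 6.4 kg.
Tool frame: the origin (TCP) lies at the very end of the fingers, on their centre line; the grasp point (between the pads) lies 19 mm behind it; z points along the fingers, y is the line along which they close (so a half turn about z gives the same grasp; the last joint's range is limited). The gripper opens to 85 mm and grips with 20 to 120 N. Pads are 22 mm wide; open, the fingers measure 114 mm over their backs; the gripper's body (76 mm by 85 mm) begins 54 mm behind the grasp point. The pads swing forward as they close: fully open they stand 13 mm farther back than shut.
Start: joints at [-1.432, 0.181, 1.607, -0, 1.354, -0.206], TCP at [0.194, -0.541, 0.231] pointing down, gripper open.
Joint ranges: [-2.99, 2.99], [-0.89, 2.07], [0.3, 2.58], [-1.14, 4.28], [0, 2.63], [-3.12, 3.12]. Speed limits (rad/s): [2.57, 2.57, 3.01, 3.14, 3.14, 3.14].

## Interface

Orientations are given as a unit quaternion [w, x, y, z].
In Python, from bench import ctrl, camera, calibration, order, outline_of gives the robot as it stands.
- The arm moves only by the tool move_arm, never from a script. Its argument "series" is a list that holds one entry, the list of rows, each a list of 5 numbers: the opening, from 0 (shut) to 1 (fully open), then the shift along the tool's x, y, z in mm, then the turn about the tool's z in rad. A call has exactly 10 rows; each row is the pose to reach, as a shift and turn from the pose commanded when the call began, along the tool's axes at that moment; what a row does not reach only later rows make up. A row lasts 1/12 s, in which the tool goes at most 41.7 mm and 7.16 degrees, less where a joint would pass 70% of its speed; a pose out of reach is approached as far as the arm can. A call with a gripper value outside its range is refused whole. The fingers move at their own pace and stop on an object; the grip force is fixed at half the most. Time passes only in rows, so rows that repeat a pose let the fingers close, or fill a call up. It gives the time, the measured TCP pose, the force, the opening and the grip force at its end, in the units of the state.
- ctrl.get_obs(): the state, without advancing time (a new reading comes with each control period).
- camera(name): name is "scene" or "side" or "wrist"; returns (picture, depth): 480x640x3 uint8, blue, green, red; 480x640 float32, m along the optical axis (not along the pixel's ray), 0 where there is no reading.
- calibration(name): a dict with "intrinsics" (3x3 intrinsics, pixels), "rvec" (rotation vector, rad) and "tvec" (3), from world to camera coordinates, as OpenCV has them. Camera axes: x right, y down, z forward; pixel columns grow to the right and rows downward; lengths in m; the calibration is good to about 2 mm. A picture is of the moment at which its call begins: read the wrist's pose just before it. calibration takes no time and is no camera call; for the wrist camera it gives the pose at the moment of the call.
- order.hand_in(): hands the job in; it is judged then, once.
Trained networks look in the newest picture that a camera, given by its name, has taken for a name from the list of things; names that differ only in an ending like _2 or _b are one class to them, and where a whole thing is asked for, a point or a joint stands for the part that bears it (a point fixed in the world has none). Each returns a list of dicts, best first, with "conf" (0 to 1); they miss things now and then, are a little off and sometimes report something else, mostly with a low value. They report only what shows in the picture. A call takes as long as a camera call. They do not tell look-alikes from the thing itself.
- outline_of(target, camera): "region" (480x640 bool, what is visible of it) and "bbox" ([centre column, centre row, width, height] in pixels, round what is visible of it).
The state is a dict: "time_s": time; "q": joint angles; "dq": joint speeds; "joint_efforts": joint torques, N m; "eef_pos": TCP position; "eef_rot": TCP orientation; "wrist_force": force on the tool from outside, world axes, zero at the start; "torque": the same for the moment, N m; "opening": opening from 0.0 (shut) to 1.0 (fully open); "grasp_force": force on a finger pad.
Only numpy, scipy, OpenCV 4.12 (cv2) and the standard library are available. Lean on these libraries where they do the work, as an engineer would, in place of code of your own. Each camera call takes 0.05 s, during which the arm holds its last target. There are 200 camera calls.

## Working session

There is one attempt and no reset: what is moved stays moved. The work goes in short steps, Python scripts to look and compute and a tool call to move; the robot and the scene stay as the last step left them, time stands still between calls to the robot, and variables do not carry over. Pictures are saved under pics/ and viewed, at most 10 in all, crops included, and the job is handed in when it is done.

Besides the shell and the picture viewer there is one more tool, called as name(argument=value, ...), one argument or row to a line, values as JSON. move_arm: Moves the arm, as the interface text tells. Its arguments: {"type":"object","properties":{"series":{"type":"array","items":{"type":"array","items":{"type":"array","items":{"type":"number"}}}}},"required":["series"]}

```bash
mkdir -p pics
cat > h.py <<'E'
import numpy as np, cv2
from bench import ctrl, camera, calibration, order, outline_of
def pts(name, depth, mask):
    c=calibration(name); K=np.array(c["intrinsics"]); R=cv2.Rodrigues(np.array(c["rvec"],float))[0]; t=np.array(c["tvec"],float).ravel()
    v,u=np.nonzero(mask&(depth>0)); d=depth[v,u]
    P=np.linalg.inv(K)@np.vstack([u*d,v*d,d])
    return (R.T@(P-t[:,None])).T, u, v
def proj(name,X):
    c=calibration(name); return cv2.projectPoints(np.array(X,float).reshape(-1,3),np.array(c["rvec"],float),np.array(c["tvec"],float),np.array(c["intrinsics"],float),None)[0].reshape(-1,2)
E
python3 - <<'E'
from h import *
for n in ["scene","side"]:
    p,d=camera(n); np.savez(f"/tmp/{n}.npz",p=p,d=d); cv2.imwrite(f"pics/{n}0.png",p)
    c=calibration(n);R=cv2.Rodrigues(np.array(c["rvec"],float))[0];print(n,(-R.T@np.array(c["tvec"]).ravel()).round(3))
    for t in ["bowl","dispenser","paddle"]:
        for r in outline_of(t,n):
            P,u,v=pts(n,d,r["region"]); 
            print(n,t,round(r["conf"],2),np.round(r["bbox"]),np.percentile(P,[2,50,98],axis=0).round(3).tolist() if len(P) else None, len(P))
E
```

```text
scene [0.901 0.634 0.908]
scene bowl 0.85 [418. 396. 119.  62.] [[0.361, 0.247, 0.002], [0.468, 0.297, 0.025], [0.536, 0.35, 0.046]] 3988
scene bowl 0.57 [472. 308.  61.  51.] [[0.179, 0.207, 0.001], [0.21, 0.24, 0.021], [0.319, 0.277, 0.034]] 1444
scene dispenser 0.69 [121. 250. 192. 172.] [[0.592, -0.204, 0.012], [0.768, -0.129, 0.153], [0.829, -0.077, 0.313]] 14358
scene paddle 0.95 [181. 243.  73.  52.] [[0.581, -0.18, 0.112], [0.642, -0.124, 0.127], [0.689, -0.076, 0.175]] 2871
side [-0.151  0.568  0.913]
side bowl 0.86 [175. 341.  64.  99.] [[0.352, 0.249, 0.003], [0.493, 0.301, 0.029], [0.536, 0.352, 0.048]] 3060
side bowl 0.72 [288. 389.  67.  69.] [[0.182, 0.21, 0.003], [0.227, 0.241, 0.018], [0.31, 0.279, 0.035]] 1952
side dispenser 0.57 [280. 105.  91. 158.] [[0.572, -0.195, 0.013], [0.736, -0.13, 0.148], [0.813, -0.076, 0.315]] 7898
side paddle 0.85 [295. 143.  57.  44.] [[0.573, -0.186, 0.115], [0.618, -0.124, 0.129], [0.684, -0.076, 0.177]] 1791
```

View pics/scene0.png

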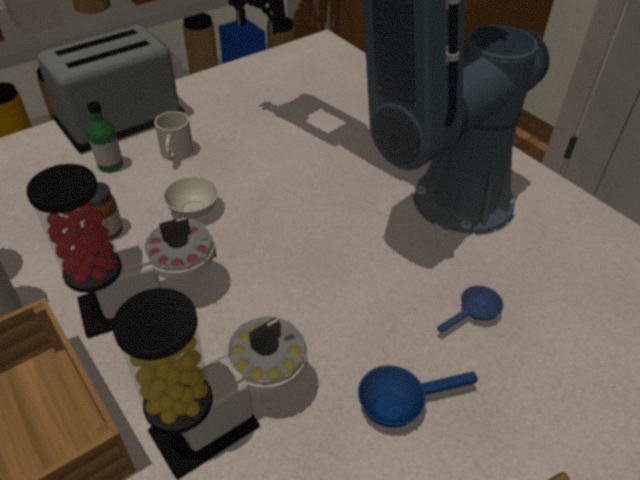

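View pics/side0.png

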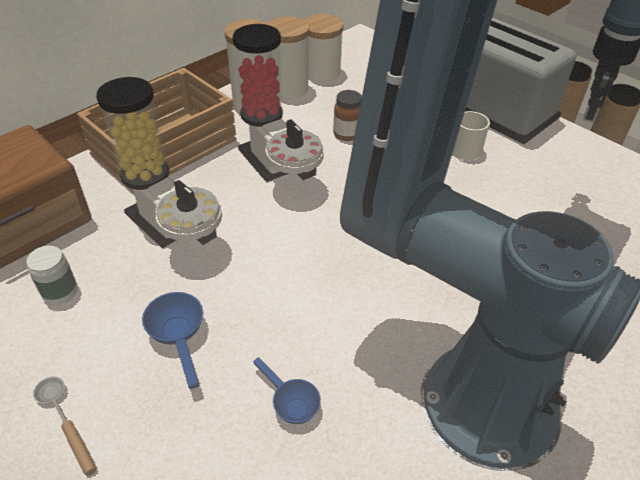

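Red gumball dispenser: scene (180,245), side (294,148); its yellow twin is at scene (265,350). There are two blue bowls: the larger at scene (392,396), about 110 mm across, fits the description; the one at (482,303) is smaller. Next I fit the poses and confirm in a crop.

Run:
```python
from h import *
from scipy.optimize import least_squares
def circ(P,r=None):
    c0=P[:,:2].mean(0)
    f=(lambda x:np.hypot(*(P[:,:2]-x[:2]).T)-(x[2] if r is None else r))
    x0=[*c0,.05] if r is None else c0
    return least_squares(f,x0,loss="soft_l1",f_scale=.002).x
for n in ["scene","side"]:
    p,d=camera(n)
    A,u,v=pts(n,d,np.ones(d.shape,bool))
    for i,r in enumerate(outline_of("bowl",n)):
        P,_,_=pts(n,d,r["region"])
        rim=P[P[:,2]>P[:,2].max()-.010] 
        m,vv=P[:,:2].mean(0),None
        w=np.linalg.svd(P[:,:2]-m,full_matrices=False)[2][0]; s=(P[:,:2]-m)@w
        if abs(s.max())<abs(s.min()): w=-w; s=-s
        body=P[s<s.max()-.10]
        rm=body[body[:,2]>.040] if i==0 else body[body[:,2]>.028]
        x=circ(rm); H=P[s>s.max()-.075]
        hm=H[:,:2].mean(0); a=np.arctan2(*(hm-x[:2])[::-1])
        hd=np.linalg.svd(H[:,:2]-hm,full_matrices=False)[2][0]
        print(n,i,"bowl",x.round(4),"handle az",a.round(3),"handle-line az",np.arctan2(hd[1],hd[0]).round(3),"tip dist",np.hypot(*(P[:,:2]-x[:2]).T).max().round(3),"handle z",np.percentile(H[:,2],[50,95]).round(3))
    near=np.hypot(A[:,0]-.635,A[:,1]+.127)<.08
    C=A[near&(abs(A[:,2]-.127)<.003)]; C2=C
    print(n,"cover",len(C),"free",circ(C).round(4),"minmax",np.percentile(C[:,:2],[1,99],axis=0).round(4).tolist())
    k=A[near&(A[:,2]>.170)&(A[:,2]<.182)]; km=np.median(k[:,:2],axis=0); kd=np.linalg.svd(k[:,:2]-k[:,:2].mean(0),full_matrices=False)
    print(n,"knob top",len(k),k[:,:2].mean(0).round(4),np.cov(k[:,:2].T).round(7).tolist(),"az",np.arctan2(kd[2][0][1],kd[2][0][0]).round(3), "z",k[:,2].max().round(3))
    rect=cv2.minAreaRect((k[:,:2]*1000).astype(np.float32)); print("rect",rect)
    L=A[(np.hypot(A[:,0]-.78,A[:,1]+.15)<.09)&(A[:,2]>.309)&(A[:,2]<.317)]
    print(n,"lid",len(L),cv2.minEnclosingCircle((L[:,:2]*1000).astype(np.float32)),circ(L[:]).round(4))
    np.savez(f"/tmp/{n}.npz",A=A,u=u,v=v)
    if n=="scene":
        a=cv2.resize(p[190:330,110:250],(560,560),interpolation=cv2.INTER_CUBIC)[:,:400]; b=cv2.resize(p[280:440,350:510],(560,560))[:,:400+0]
        b=cv2.resize(p[280:440,345:510],(400,388)); b=cv2.copyMakeBorder(b,0,172,0,0,cv2.BORDER_CONSTANT)
        cv2.imwrite("pics/crop1.png",np.hstack([a,b]))
print(ctrl.get_obs()["time_s"], ctrl.get_obs()["eef_rot"])
```

```text
scene 0 bowl [0.4888 0.2966 0.0517] handle az 2.762 handle-line az -0.373 tip dist 0.16 handle z [0.042 0.045]
scene 1 bowl [0.2165 0.2437 0.0372] handle az -0.02 handle-line az -0.049 tip dist 0.109 handle z [0.03  0.033]
scene cover 1732 free [ 0.6325 -0.139   0.0471] minmax [[0.5767, -0.1889], [0.6925, -0.0764]]
scene knob top 185 [ 0.6345 -0.1335] [[0.000187, -3.88e-05], [-3.88e-05, 2.67e-05]] az -0.225 z 0.178
rect ((633.754150390625, -134.48333740234375), (17.309284210205078, 48.6425895690918), 78.331787109375)
scene lid 2229 ((783.31201171875, -166.6990509033203), 52.47789764404297) [ 0.7837 -0.1649  0.0356]
side 0 bowl [0.4859 0.2979 0.0518] handle az 2.766 handle-line az 2.771 tip dist 0.151 handle z [0.044 0.047]
side 1 bowl [0.2144 0.2458 0.0371] handle az -0.012 handle-line az 3.107 tip dist 0.108 handle z [0.031 0.035]
side cover 1022 free [ 0.6334 -0.1351  0.0474] minmax [[0.572, -0.1907], [0.7056, -0.0751]]
side knob top 115 [ 0.6282 -0.1315] [[0.0002204, -4.58e-05], [-4.58e-05, 2.67e-05]] az 2.921 z 0.179
rect ((630.6997680664062, -132.9668426513672), (15.044195175170898, 52.3655891418457), 79.1082763671875)
side lid 939 ((782.1869506835938, -165.04296875), 53.47445297241211) [ 0.7773 -0.163   0.0368]
0.6 [ 6.50619996e-06  9.85174376e-01  1.71555965e-01 -2.04757880e-06]
```

View pics/crop1.png

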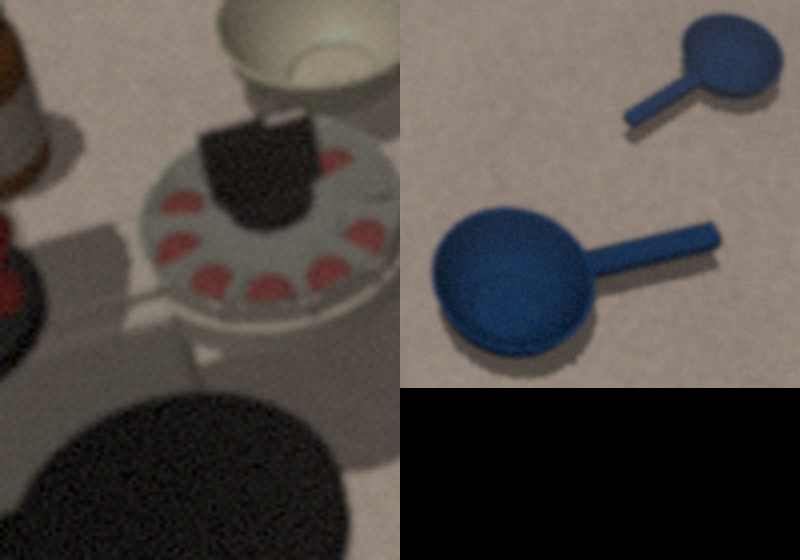

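The crop confirms it: red gumballs lie in the drum under the black paddle at left, and the larger blue bowl with its bar handle is at right. Now the first moves towards the handle.

```bash
cat >> h.py <<'E'
def az():
    w,x,y,z=ctrl.get_obs()["eef_rot"]; a=2*np.arctan2(y,x); return (a+np.pi)%(2*np.pi)-np.pi
def rel(steps):
    "steps: world x,y,z,az -> rows (mm in tool axes, rad)"
    o=ctrl.get_obs(); a=az(); p=np.array(o["eef_pos"])
    ex=np.array([np.cos(a),np.sin(a),0]); ey=np.array([np.sin(a),-np.cos(a),0])
    for s in steps:
        D=(np.array(s[:3])-p)*1000; print([round(D@ex,1),round(D@ey,1),round(-D[2],1)],"turn",round(-((s[3]-a+np.pi)%(2*np.pi)-np.pi),3))
    print("now",p.round(4),"az",round(a,3),"q",np.round(o["q"],3),"t",round(o["time_s"],2))
E
python3 - <<'E'
from h import *
A=np.load("/tmp/scene.npz"); P,u,v=A["A"],A["u"],A["v"]
for nm,(a,b,c,d) in {"white bowl":(167,217,178,220),"yellow drum":(230,306,318,390)}.items():
    m=(u>a)&(u<b)&(v>c)&(v<d); print(nm,np.percentile(P[m],[2,50,98],axis=0).round(3).tolist())
rel([(.42,-.15,.22,0.0),(.39,.336,.15,-.377)])
E
```

```text
white bowl [[0.461, -0.39, -0.003], [0.51, -0.342, 0.024], [0.573, -0.266, 0.052]]
yellow drum [[0.511, 0.006, -0.001], [0.634, 0.165, 0.126], [0.695, 0.212, 0.175]]
[np.float64(344.6), np.float64(-291.9), np.float64(11.3)] turn 0.345
[np.float64(480.6), np.float64(-759.4), np.float64(81.3)] turn 0.722
now [ 0.1944 -0.5412  0.2313] az 0.345 q [-1.432  0.181  1.607 -0.     1.354 -0.206] t 0.6
```

move_arm(
  series=[
    [[0.6, 345, -290, 10, 0.5], [0.6, 345, -290, 10, 0.5], [0.6, 345, -290, 10, 0.5], [0.6, 345, -290, 10, 0.5], [0.6, 345, -290, 10, 0.5], [0.6, 345, -290, 10, 0.5], [0.6, 345, -290, 10, 0.5], [0.6, 345, -290, 10, 0.5], [0.6, 345, -290, 10, 0.5], [0.6, 345, -290, 10, 0.5]],
  ],
)

```text
time_s: 1.43
eef_pos: [0.4036, -0.181, 0.2225]
eef_rot: [0.0, 0.997, -0.078, 0.001]
wrist_force: [1.6, -1.0, -0.1]
opening: 0.602
grasp_force: 0.0
```

```bash
python3 -c "
from h import *
rel([(.39,.336,.15,-.377)])"
```

```text
[np.float64(-93.5), np.float64(-508.6), np.float64(72.5)] turn 0.221
now [ 0.4036 -0.181   0.2225] az -0.156 q [-0.691 -0.121  1.935  0.     1.326  1.035] t 1.43
```

move_arm(
  series=[
    [[0.6, -93, -508, 72, 0.22], [0.6, -93, -508, 72, 0.22], [0.6, -93, -508, 72, 0.22], [0.6, -93, -508, 72, 0.22], [0.6, -93, -508, 72, 0.22], [0.6, -93, -508, 72, 0.22], [0.6, -93, -508, 72, 0.22], [0.6, -93, -508, 72, 0.22], [0.6, -93, -508, 72, 0.22], [0.6, -93, -508, 72, 0.22]],
  ],
)

```text
time_s: 2.27
eef_pos: [0.3921, 0.2268, 0.1655]
eef_rot: [-0.0, 0.982, -0.186, 0.001]
wrist_force: [1.6, 0.0, 0.1]
opening: 0.598
grasp_force: 0.0
```

```bash
python3 -c "
from h import *
rel([(.39,.336,.12,-.377)])"
```

```text
[np.float64(-41.9), np.float64(-100.8), np.float64(45.5)] turn 0.002
now [0.3921 0.2268 0.1655] az -0.375 q [ 0.261 -0.025  1.969 -0.     1.196  2.207] t 2.27
```

move_arm(
  series=[
    [[0.6, -42, -100, 45, 0], [0.6, -42, -100, 45, 0], [0.6, -42, -100, 45, 0], [0.6, -42, -100, 45, 0], [0.6, -42, -100, 45, 0], [0.6, -42, -100, 45, 0], [0.6, -42, -100, 45, 0], [0.6, -42, -100, 45, 0], [0.6, -42, -100, 45, 0], [0.6, -42, -100, 45, 0]],
  ],
)

```text
time_s: 3.1
eef_pos: [0.3906, 0.3324, 0.1209]
eef_rot: [-0.0, 0.982, -0.187, 0.0]
wrist_force: [0.1, 0.3, -0.1]
opening: 0.604
grasp_force: 0.0
```

Run:
```python
from h import *
p,d=camera("wrist"); cv2.imwrite("pics/w1.png",p)
for r in outline_of("bowl","wrist"):
    P,_,_=pts("wrist",d,r["region"]); H=P[(P[:,2]>.038)&(P[:,0]<.42)]
    print(r["conf"],r["bbox"],np.percentile(P,[2,50,98],axis=0).round(3).tolist(), len(H))
    # handle top points: offset from the grip line
    if len(H)>50:
        m=np.median(H[:,:2],axis=0); e=np.linalg.svd(H[:,:2]-H[:,:2].mean(0),full_matrices=False)[2][0]; print(m.round(4),np.arctan(e[1]/e[0]).round(3),H[:,:2].min(0),H[:,:2].max(0))
        n=np.array([-np.sin(-.377),np.cos(-.377)]); o=(H[:,:2]-[.39,.336])@n; print("offset across",np.percentile(o,[2,50,98]).round(4))
rel([(.39,.336,.018,-.377)])
```

```text
0.81 [314.8, 156.9, 185.7, 311.5] [[0.369, 0.249, 0.005], [0.488, 0.304, 0.025], [0.535, 0.349, 0.046]] 2650
[0.3875 0.3376] -0.389 [0.34780224 0.31600067] [0.41999698 0.35928954]
offset across [-0.008   0.0002  0.0092]
0.56 [500.2, 354.9, 88.2, 146.1] [[0.184, 0.208, 0.017], [0.285, 0.242, 0.032], [0.324, 0.25, 0.034]] 11
[np.float64(-1.6), np.float64(-3.0), np.float64(102.7)] turn 0.001
now [0.3904 0.3326 0.1207] az -0.376 q [0.474 0.175 1.857 0.    1.109 2.421] t 3.2
```

View pics/w1.png

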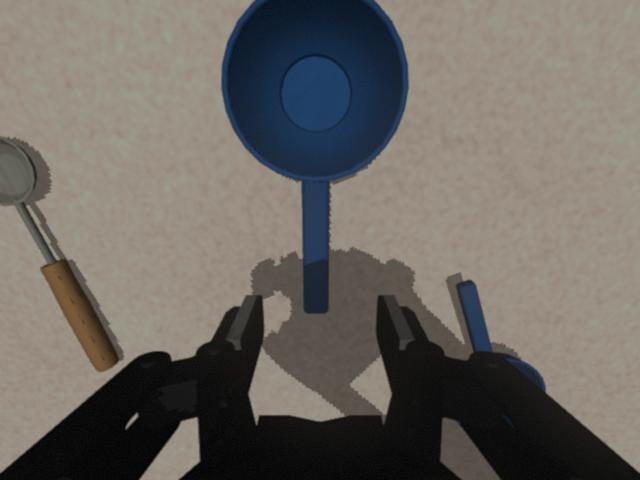

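The handle lies centred between the fingers (columns 303–328, fingers about 320), so I go down and grip.

move_arm(
  series=[
    [[0.6, -2, -3, 40, 0], [0.6, -2, -3, 75, 0], [0.6, -2, -3, 95, 0], [0.6, -2, -3, 103, 0], [0.6, -2, -3, 103, 0], [0.6, -2, -3, 103, 0], [0.0, -2, -3, 103, 0], [0.0, -2, -3, 103, 0], [0.0, -2, -3, 103, 0], [0.0, -2, -3, 103, 0]],
  ],
)

```text
time_s: 4.03
eef_pos: [0.3903, 0.3372, 0.0186]
eef_rot: [-0.001, 0.982, -0.186, 0.001]
wrist_force: [-0.2, 0.4, 2.4]
opening: 0.198
grasp_force: 61.2
```

move_arm(
  series=[
    [[0, 0, 0, 0, 0], [0, 0, 0, 0, 0], [0, 0, 0, 0, 0], [0, 0, 0, 0, 0], [0, 0, 0, -5, 0], [0, 0, 0, -10, 0], [0, 0, 0, -15, 0], [0, 0, 0, -15, 0], [0, 0, 0, -15, 0], [0, 0, 0, -15, 0]],
  ],
)

```text
time_s: 4.87
eef_pos: [0.3889, 0.3364, 0.0321]
eef_rot: [0.0, 0.982, -0.187, -0.0]
wrist_force: [-0.0, -0.5, -1.2]
opening: 0.197
grasp_force: 60.8
```

```bash
python3 -c "
from h import *
rel([(.37,.1,.033,-.3),(.43,-.091,.033,-.21),(.487,-.103,.033,-.21)])
p,d=camera('side')
r=outline_of('bowl','side')[0]; P,_,_=pts('side',d,r['region']);print(np.percentile(P,[1,50,99],axis=0).round(3).tolist())
"
```

```text
[np.float64(69.0), np.float64(226.8), np.float64(-0.9)] turn -0.075
[np.float64(194.9), np.float64(382.6), np.float64(-0.9)] turn -0.165
[np.float64(252.3), np.float64(372.8), np.float64(-0.9)] turn -0.165
now [0.3889 0.3364 0.0321] az -0.375 q [0.482 0.327 1.888 0.    0.927 2.428] t 4.87
[[0.346, 0.246, 0.002], [0.39, 0.339, 0.057], [0.521, 0.359, 0.19]]
```

move_arm(
  series=[
    [[0, 7, 23, 0, -0.01], [0, 14, 46, 0, -0.02], [0, 21, 70, 0, -0.03], [0, 28, 95, 0, -0.04], [0, 35, 120, 0, -0.05], [0, 42, 145, 0, -0.05], [0, 50, 170, 0, -0.06], [0, 57, 192, 0, -0.07], [0, 63, 212, 0, -0.075], [0, 69, 227, 0, -0.075]],
  ],
)

```text
time_s: 5.8
eef_pos: [0.3696, 0.0987, 0.0321]
eef_rot: [0.0, 0.989, -0.15, -0.0]
wrist_force: [0.3, -0.3, -1.9]
opening: 0.196
grasp_force: 60.8
```

```bash
python3 -c "
from h import *
rel([(.40,-.085,.030,-.21),(.43,-.091,.03,-.21)])
"
```

```text
[np.float64(83.5), np.float64(166.5), np.float64(2.1)] turn -0.091
[np.float64(113.9), np.float64(163.3), np.float64(2.1)] turn -0.091
now [0.3696 0.0987 0.0321] az -0.301 q [-0.052  0.066  2.213 -0.     0.863  1.82 ] t 5.8
```

move_arm(
  series=[
    [[0, 9, 18, 0, -0.01], [0, 18, 36, 0, -0.02], [0, 27, 54, 0, -0.03], [0, 36, 72, 0, -0.04], [0, 46, 92, 0, -0.05], [0, 56, 112, 1, -0.06], [0, 66, 132, 2, -0.07], [0, 75, 150, 2, -0.08], [0, 83, 166, 2, -0.09], [0, 83, 166, 2, -0.09]],
  ],
)

```text
time_s: 6.63
eef_pos: [0.4018, -0.0861, 0.0308]
eef_rot: [0.001, 0.994, -0.106, 0.001]
wrist_force: [0.5, -0.5, -0.6]
opening: 0.197
grasp_force: 60.8
```

Run:
```python
from h import *
from scipy.optimize import least_squares
p,d=camera("wrist"); cv2.imwrite("pics/w2.png",p)
e=np.array([np.cos(az()),np.sin(az())]); g=np.array(ctrl.get_obs()["eef_pos"])[:2]
for r in outline_of("bowl","wrist")[:1]:
    P,_,_=pts("wrist",d,r["region"]); B=P[((P[:,:2]-g)@e>.045)&(P[:,2]>.035)&(P[:,2]<.075)]
    rm=B[B[:,2]>np.percentile(B[:,2],90)-.006]
    x=least_squares(lambda x:np.hypot(*(rm[:,:2]-x[:2]).T)-x[2],[*(g+.105*e),.053],loss="soft_l1",f_scale=.002).x
    n=np.array([-e[1],e[0]]); print(len(rm),x.round(4),"along",((x[:2]-g)@e).round(4),"across",((x[:2]-g)@n).round(4),"z near/far",[np.percentile(B[((B[:,:2]-g)@e>a)&((B[:,:2]-g)@e<b)][:,2],95).round(3) for a,b in((.05,.07),(.14,.16))])
rel([(.487,-.103,.030,-.21)])
```

```text
Traceback (most recent call last):
IndexError: index -1 is out of bounds for axis 0 with size 0
```

View pics/w2.png

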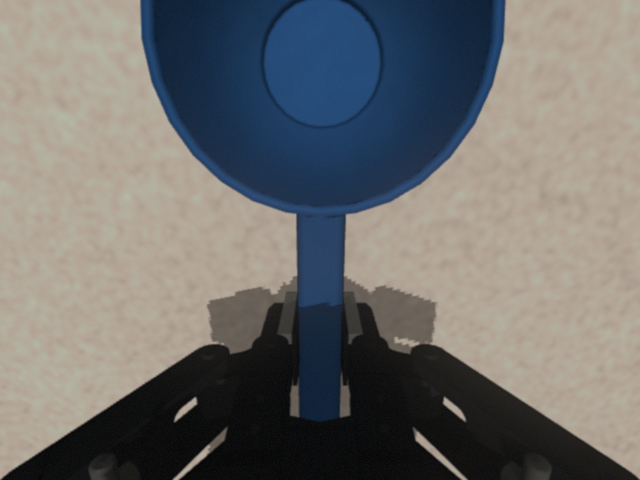

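The bowl is held straight (centre column about 322, handle 298–344). Now I slide it in under the spout.

Run:
```python
from h import *
p,d=camera("wrist")
P,u,v=pts("wrist",d,np.ones(d.shape,bool)); a=az(); e=np.array([np.cos(a),np.sin(a)]); g=np.array(ctrl.get_obs()["eef_pos"])[:2]
m=(v>195)&(v<213)&(abs(u-322)<60)&(P[:,2]>.052); s=(P[m][:,:2]-g)@e; print("near rim at",np.percentile(s,[2,10,50]).round(4),np.percentile(P[m][:,2],[50,98]).round(3))
rel([(.487,-.103,.028,-.21)])
```

```text
near rim at [0.0531 0.0537 0.0558] [0.056 0.058]
[np.float64(89.5), np.float64(1.7), np.float64(2.0)] turn -0.001
now [ 0.3999 -0.0825  0.03  ] az -0.211 q [-0.496  0.127  2.15   0.     0.865  1.285] t 6.78
```

move_arm(
  series=[
    [[0, 10, 0, 0, 0], [0, 22, 0, 0, 0], [0, 34, 1, 0, 0], [0, 46, 1, 0, 0], [0, 58, 1, 0, 0], [0, 70, 2, 0, 0], [0, 80, 2, 0, 0], [0, 87, 2, 0, 0], [0, 87, 2, 0, 0], [0, 87, 2, 0, 0]],
  ],
)

```text
time_s: 7.62
eef_pos: [0.4851, -0.1026, 0.0301]
eef_rot: [-0.0, 0.995, -0.105, -0.0]
wrist_force: [0.7, 0.4, -0.4]
opening: 0.199
grasp_force: 60.8
```

Run:
```python
from h import *
p,d=camera("side"); cv2.imwrite("pics/s2.png",cv2.resize(p[60:300,200:480],(700,600)))
print(outline_of("bowl","side")[0]["bbox"])
rel([(.485,-.103,.018,-.21)])
D=np.array([np.cos(-.21),np.sin(-.21)]); g=np.array(ctrl.get_obs()["eef_pos"])[:2]; print("bowl in disp", (g+.107*D-[.633,-.134])@D, (g+.107*D-[.633,-.134])@[-D[1],D[0]])
```

```text
[297.1, 187.1, 34.5, 28.9]
[np.float64(0.7), np.float64(0.2), np.float64(12.0)] turn 0.0
now [ 0.4844 -0.1026  0.03  ] az -0.21 q [-0.449  0.296  1.936 -0.     0.91   1.332] t 7.72
bowl in disp -0.04490073981525872 -0.00028445824637171987
```

View pics/s2.png

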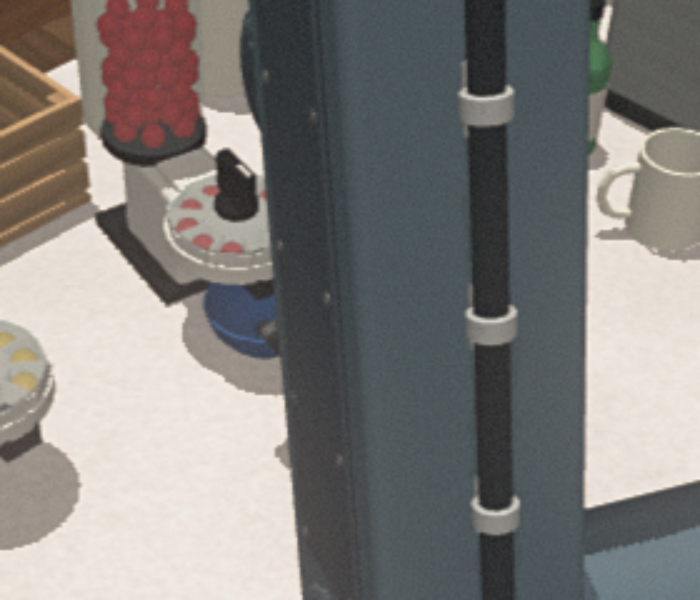

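The bowl hangs under the red drum and spout (crop 245,320). I set it down and release.

move_arm(
  series=[
    [[0, 0, 0, 4, 0], [0, 0, 0, 8, 0], [0, 0, 0, 12, 0], [0, 0, 0, 12, 0], [0, 0, 0, 12, 0], [0, 0, 0, 12, 0], [0.6, 0, 0, 12, 0], [0.6, 0, 0, 12, 0], [0.6, 0, 0, 12, 0], [0.6, 0, 0, 12, 0]],
  ],
)

```text
time_s: 8.55
eef_pos: [0.4852, -0.1032, 0.0182]
eef_rot: [-0.0, 0.994, -0.105, 0.0]
wrist_force: [-0.5, 0.0, -0.1]
opening: 0.597
grasp_force: 0.0
```

move_arm(
  series=[
    [[0.6, 0, 0, 0, 0], [0.6, 0, 0, 0, 0], [0.6, 0, 0, -20, 0], [0.6, 0, 0, -50, 0], [0.6, 0, 0, -90, 0], [0.6, 0, 0, -130, 0], [0.6, 0, 0, -170, 0], [0.6, 0, 0, -195, 0], [0.6, 0, 0, -195, 0], [0.6, 0, 0, -195, 0]],
  ],
)

```text
time_s: 9.38
eef_pos: [0.4862, -0.1036, 0.2151]
eef_rot: [0.001, 0.994, -0.105, 0.002]
wrist_force: [-0.7, 0.0, -0.7]
opening: 0.6
grasp_force: 0.0
```

Run:
```python
from h import *
p,d=camera("wrist"); cv2.imwrite("pics/w3.png",p)
D=np.array([np.cos(-.21),np.sin(-.21)]); N=np.array([-D[1],D[0]])
o=outline_of("bowl","wrist")
for r in o[:2]:
    P,_,_=pts("wrist",d,r["region"]); Q=np.c_[(P[:,:2]-[.633,-.134])@D,(P[:,:2]-[.633,-.134])@N,P[:,2]]
    H=Q[(Q[:,0]<-.11)&(Q[:,2]>.035)]; rim=Q[(Q[:,2]>.041)&(Q[:,2]<.05)&(Q[:,0]>-.11)]
    print(r["conf"],r["bbox"],np.percentile(Q,[1,50,99],axis=0).round(4).tolist(),"tip",np.percentile(H[:,0],1) if len(H) else 0,"hy",np.median(H[:,1]) if len(H) else 0,"near rim",np.percentile(rim[:,0],1) if len(rim) else 0)
for r in outline_of("paddle","wrist")[:1]:
    P,_,_=pts("wrist",d,r["region"]); k=P[P[:,2]>.165]
    print("knob",r["conf"],r["bbox"],len(k)); 
    if len(k)>5: print(cv2.minAreaRect((k[:,:2]*1000).astype(np.float32)))
rel([(.633,-.134,.215,-.21)])
```

```text
0.73 [321.6, 180.2, 127.9, 169.5] [[-0.1926, -0.0512, 0.0023], [-0.0838, 0.0005, 0.0345], [-0.0499, 0.05, 0.0438]] tip -0.195943197171311 hy 0.0005236213445299253 near rim -0.10913182244198522
0.5 [63.5, 413.2, 16.4, 13.2] [[-0.4221, 0.2958, -0.0001], [-0.387, 0.302, 0.0292], [-0.3826, 0.3368, 0.032]] tip 0 hy 0 near rim 0
knob 0.58 [316.9, 58.2, 206.1, 116.4] 946
((612.215576171875, -128.8746337890625), (13.796703338623047, 12.5964937210083), 79.06283569335938)
[np.float64(152.2), np.float64(-0.4), np.float64(-3.5)] turn -0.0
now [ 0.4841 -0.1027  0.2115] az -0.21 q [-0.449  0.021  1.823  0.     1.301  1.332] t 9.53
```

View pics/w3.png

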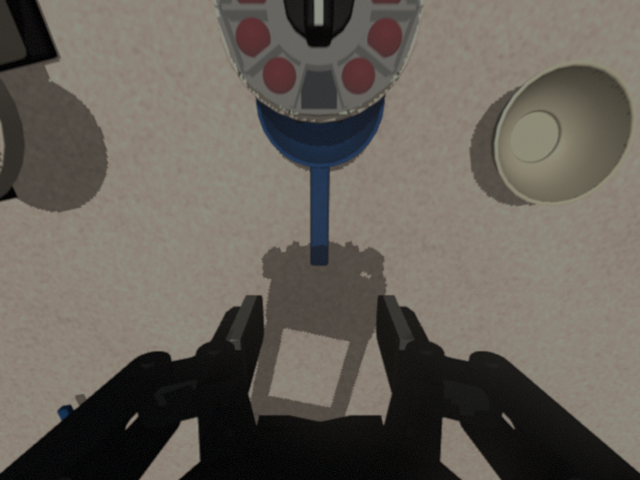

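The bowl stands centred (handle tip at −196 mm, so its centre is at x ≈ −46, y ≈ 0), and the paddle is in line at column 319. Next I move over the paddle.

move_arm(
  series=[
    [[0.6, 25, 0, -3, 0], [0.6, 50, 0, -3, 0], [0.6, 75, 0, -3, 0], [0.6, 100, 0, -3, 0], [0.6, 125, 0, -3, 0], [0.6, 145, 0, -3, 0], [0.6, 151, 0, -3, 0], [0.6, 151, 0, -3, 0], [0.6, 151, 0, -3, 0], [0.6, 151, 0, -3, 0]],
  ],
)

```text
time_s: 10.37
eef_pos: [0.6315, -0.1342, 0.2153]
eef_rot: [-0.0, 0.994, -0.105, -0.001]
wrist_force: [-0.4, 0.6, 0.5]
opening: 0.598
grasp_force: 0.0
```

Run:
```python
from h import *
p,d=camera("scene"); cv2.imwrite("pics/s3.png",cv2.resize(p[150:330,60:300],(800,600)))
rel([(.632,-.134,.139,-.21)])
```

```text
[np.float64(0.3), np.float64(-0.3), np.float64(76.8)] turn -0.0
now [ 0.6317 -0.1343  0.2158] az -0.21 q [-0.393  0.349  1.431 -0.     1.363  1.388] t 10.42
```

View pics/s3.png

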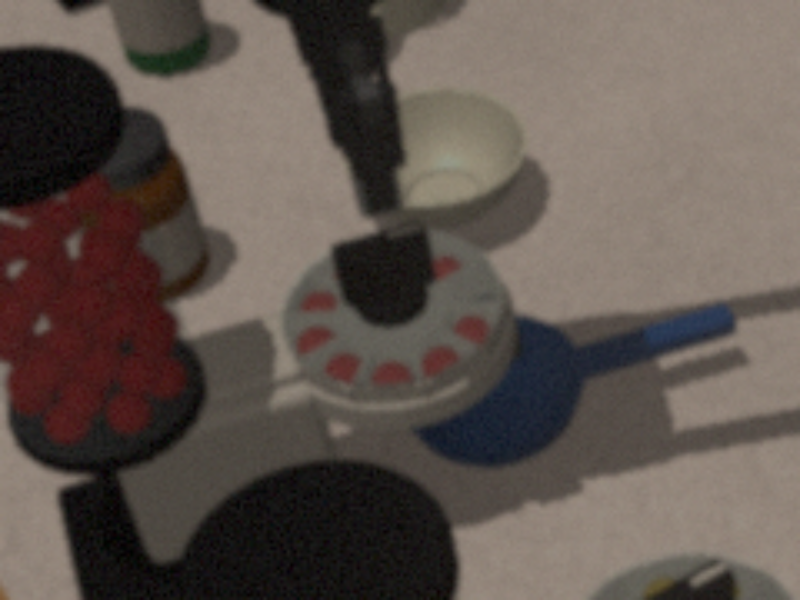

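The fingers hang in line with the red dispenser's knob (crop 385,270), with the bowl below it. I go down and grip.

move_arm(
  series=[
    [[0.6, 0, 0, 25, 0], [0.6, 0, 0, 45, 0], [0.6, 0, 0, 62, 0], [0.6, 0, 0, 74, 0], [0.6, 0, 0, 76, 0], [0.6, 0, 0, 76, 0], [0.0, 0, 0, 76, 0], [0.0, 0, 0, 76, 0], [0.0, 0, 0, 76, 0], [0.0, 0, 0, 76, 0]],
  ],
)

```text
time_s: 11.25
eef_pos: [0.6337, -0.1346, 0.1419]
eef_rot: [0.0, 0.994, -0.105, 0.001]
wrist_force: [-0.1, 1.9, 4.8]
opening: 0.155
grasp_force: 59.3
```

```bash
python3 -c "
from h import *
rel([(.632,-.134,.139,-.21-1.257)])
o=ctrl.get_obs();print(o['wrist_force'],o['torque'])"
```

```text
[np.float64(-1.8), np.float64(-0.3), np.float64(2.9)] turn 1.257
now [ 0.6337 -0.1346  0.1419] az -0.21 q [-3.920e-01  4.230e-01  1.488e+00  1.000e-03  1.228e+00  1.388e+00] t 11.25
[-0.07755103  1.85822875  4.78377055] [ 0.31242808  0.07228184 -0.0222799 ]
```

move_arm(
  series=[
    [[0, 0, 0, 0, 0.09], [0, 0, 0, 0, 0.18], [0, 0, 0, 0, 0.27], [0, 0, 0, 0, 0.36], [0, 0, 0, 0, 0.45], [0, 0, 0, 0, 0.54], [0, 0, 0, 0, 0.63], [0, 0, 0, 0, 0.63], [0, 0, 0, 0, 0.63], [0, 0, 0, 0, 0.63]],
  ],
)

```text
time_s: 12.08
eef_pos: [0.6332, -0.1354, 0.1419]
eef_rot: [0.0, 0.913, -0.408, 0.001]
wrist_force: [-2.5, -0.1, 5.4]
opening: 0.154
grasp_force: 59.4
```

```bash
python3 -c "
from h import *
rel([(.632,-.134,.139,-.21-1.257)])
o=ctrl.get_obs();print(o['wrist_force'],o['torque'],o['grasp_force'])"
```

```text
[np.float64(-1.9), np.float64(-0.0), np.float64(2.9)] turn 0.627
now [ 0.6332 -0.1354  0.1419] az -0.84 q [-3.930e-01  4.230e-01  1.488e+00 -1.000e-03  1.229e+00  2.018e+00] t 12.08
[-2.45163719 -0.0603059   5.36871378] [-0.12893485  0.4162336  -0.0169024 ] 59.41142141819
```

move_arm(
  series=[
    [[0, 0, 0, 0, 0.09], [0, 0, 0, 0, 0.18], [0, 0, 0, 0, 0.27], [0, 0, 0, 0, 0.36], [0, 0, 0, 0, 0.45], [0, 0, 0, 0, 0.54], [0, 0, 0, 0, 0.63], [0, 0, 0, 0, 0.63], [0, 0, 0, 0, 0.63], [0, 0, 0, 0, 0.63]],
  ],
)

```text
time_s: 12.92
eef_pos: [0.6325, -0.1357, 0.1419]
eef_rot: [0.001, 0.742, -0.671, 0.0]
wrist_force: [-7.3, -2.2, 6.5]
opening: 0.162
grasp_force: 59.7
```

move_arm(
  series=[
    [[0, 0, 0, 0, 0], [0, 0, 0, 0, 0], [0, 0, 0, 0, 0], [0.6, 0, 0, 0, 0], [0.6, 0, 0, 0, 0], [0.6, 0, 0, 0, 0], [0.6, 0, 0, 0, 0], [0.6, 0, 0, -15, 0], [0.6, 0, 0, -40, 0], [0.6, 0, 0, -75, 0]],
  ],
)

```text
time_s: 13.75
eef_pos: [0.6309, -0.1338, 0.2124]
eef_rot: [0.001, 0.742, -0.671, -0.003]
wrist_force: [0.8, 0.0, 0.4]
opening: 0.597
grasp_force: 0.0
```

```bash
python3 -c "
from h import *
rel([(.46,-.10,.24,az())])"
```

```text
[np.float64(-50.8), np.float64(166.6), np.float64(-27.6)] turn -0.0
now [ 0.6309 -0.1338  0.2124] az -1.47 q [-0.393  0.354  1.432  0.     1.363  2.648] t 13.75
```

move_arm(
  series=[
    [[0.6, 0, 0, -25, 0], [0.6, -10, 35, -30, -0.12], [0.6, -20, 70, -30, -0.24], [0.6, -30, 105, -30, -0.36], [0.6, -40, 140, -30, -0.48], [0.6, -50, 166, -30, -0.6], [0.6, -50, 166, -30, -0.72], [0.6, -50, 166, -30, -0.84], [0.6, -50, 166, -30, -0.96], [0.6, -50, 166, -30, -1.08]],
  ],
)

```text
time_s: 14.58
eef_pos: [0.4626, -0.1015, 0.2455]
eef_rot: [0.0, 0.982, -0.191, 0.0]
wrist_force: [0.2, 0.2, -0.3]
opening: 0.603
grasp_force: 0.0
```

move_arm(
  series=[
    [[0.6, 0, 0, 0, -0.12], [0.6, 0, 0, 0, -0.18], [0.6, 0, 0, 0, -0.18], [0.6, 0, 0, 0, -0.18], [0.6, 0, 0, 0, -0.18], [0.6, 0, 0, 0, -0.18], [0.6, 0, 0, 0, -0.18], [0.6, 0, 0, 0, -0.18], [0.6, 0, 0, 0, -0.18], [0.6, 0, 0, 0, -0.18]],
  ],
)

```text
time_s: 15.42
eef_pos: [0.4626, -0.1016, 0.2453]
eef_rot: [-0.0, 0.994, -0.105, -0.0]
wrist_force: [0.7, -0.2, -0.4]
opening: 0.6
grasp_force: 0.0
```

Run:
```python
from h import *
p,d=camera("scene"); q,dw=camera("wrist")
a=cv2.resize(p[180:320,90:230],(400,400),interpolation=cv2.INTER_CUBIC); b=cv2.resize(q[0:300,170:470],(400,400))
cv2.imwrite("pics/f.png",np.hstack([a,b]))
for n,dd in(("scene",d),("wrist",dw)):
    P,_,_=pts(n,dd,np.ones(dd.shape,bool)); k=P[(np.hypot(P[:,0]-.632,P[:,1]+.134)<.035)&(P[:,2]>.166)&(P[:,2]<.182)]
    print(n,len(k))
    if len(k)>20:
        e=np.linalg.svd(k[:,:2]-k[:,:2].mean(0),full_matrices=False)[2][0]; print("paddle",(-.21-np.arctan2(e[1],e[0]))%np.pi, cv2.minAreaRect((k[:,:2]*1000).astype(np.float32)))
D=np.array([np.cos(-.21),np.sin(-.21)]); N=np.array([-D[1],D[0]])
for r in outline_of("bowl","wrist")[:1]:
    P,_,_=pts("wrist",dw,r["region"]); Q=np.c_[(P[:,:2]-[.633,-.134])@D,(P[:,:2]-[.633,-.134])@N,P[:,2]]; H=Q[(Q[:,0]<-.11)&(Q[:,2]>.035)]
    print(r["conf"],np.percentile(Q,[1,50,99],axis=0).round(4).tolist(),"tip",np.percentile(H[:,0],1),np.median(H[:,1]))
for n in("scene","wrist"):
    for r in outline_of("gum_2_center",n)[:3]: print(n,"gum",r["conf"],r["bbox"])
rel([(.46,-.1,.24,-.21)])
```

```text
scene 200
paddle 1.2437212130328048 ((633.5991821289062, -133.61651611328125), (14.19006633758545, 50.66917037963867), 5.55661678314209)
wrist 0
0.93 [[-0.4697, 0.0548, 0.0024], [-0.398, 0.2967, 0.0312], [-0.1793, 0.314, 0.306]] tip -0.17952159506548718 0.05029279100614231
scene gum 0.57 [210.6, 268.9, 6.9, 5.5]
[np.float64(-2.9), np.float64(-1.0), np.float64(5.3)] turn -0.0
now [ 0.4626 -0.1016  0.2453] az -0.21 q [-0.468 -0.065  1.836 -0.     1.37   1.314] t 15.67
```

View pics/f.png

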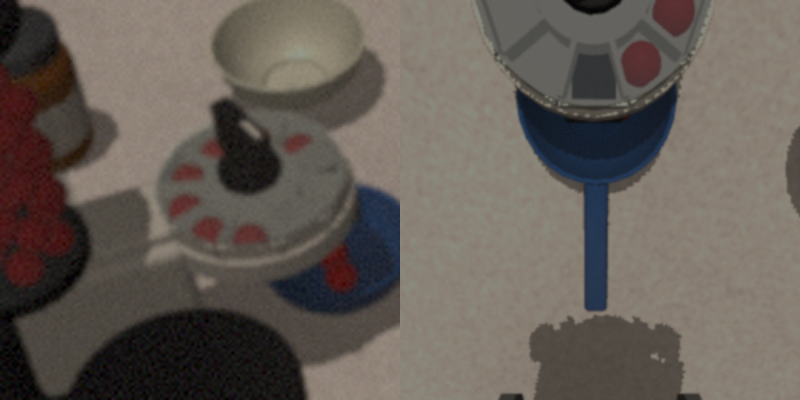

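The left crop shows two red balls in the bowl (340,270). The paddle measures 1.24 rad, two empty slots show in the drum, and the arm is clear.

```bash
python3 -c "
from bench import order; print(order.hand_in())"
```

```text
the job is handed in; nothing more can be done
None
```

The job is handed in with no verdict returned: the blue bowl stands centred under the red dispenser's spout, the paddle measured 1.24 rad (two clicks), and two red gumballs showed in the bowl.

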